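# Load the tile stand and arm the laser scanner

## Robot

A 6-joint arm with a two-finger parallel gripper is mounted at the origin on the work surface. World frame = base frame: x ahead of the robot, y to its left, z up, the work surface at z = 0. Lengths are in m, angles in degrees, forces in N, time in s.
With the tool pointing down it reaches from about 0.4 to 0.825 m from the base axis. Payload 7 kg.
Tool frame: the origin (TCP) lies on the centre line of the jaws, within the pads' length; the fingertips stand 11 mm ahead of it and the grasp point (between the pads) lies 8 mm behind it; z points along the fingers, y is the direction in which the jaws open and shut (so a half turn about z gives the same grasp; the last joint's range is limited). The gripper opens to 88 mm and grips with 3 to 60 N. Pads are 19 mm wide; open, the fingers measure 130 mm over their backs; the gripper's body (78 mm by 193 mm) begins 47 mm behind the grasp point.
Start: joints at [-60.613, 20.546, 0.682, 0, -70.136, -16.507], TCP at [0.15, -0.658, 0.238] pointing down, gripper open.
Joint ranges: [-176.03, 176.03], [-82.01, 121.73], [-58.28, 71.71], [-173.87, 95.51], [-174.79, -0.11], [-173.66, 173.66]. Speed limits (degrees/s): [136.94, 136.94, 172.46, 180, 180, 180].

## Interface

Orientations are given as [roll, pitch, yaw] about the fixed x, y, z axes, in that order (R = Rz(yaw) Ry(pitch) Rx(roll)).
In Python, from plant import ctrl, cams, order gives the robot as it stands.
- The arm moves only by the tool jog_arm, never from a script. Its argument "motion" is a list of rows, each an object with "offset": the shift along the tool's x, y, z in mm, a list of three; "roll": the turn about the tool's z in rad; "hand": the finger opening in mm, from 0 to 87.6. A call has 1 to 20 rows; each row is the pose to reach, as a shift and turn from the pose commanded when the call began, along the tool's axes at that moment; what a row does not reach only later rows make up. A row lasts 1/12 s, in which the tool goes at most 41.7 mm and 7.16 degrees, less where a joint would pass 70% of its speed; a pose out of reach is approached as far as the arm can. A call with a gripper value outside its range is refused whole. The fingers move at their own pace and stop on an object; the grip force is fixed at half the most. Time passes only in rows, so rows that repeat a pose let the fingers close. It gives the time, the measured TCP pose, the force and the opening at its end, in the units of the state.
- ctrl.get_obs(): the state, without advancing time (a new reading comes with each control period).
- cams.snapshot(name): name is "scene" or "top" or "wrist"; returns a dict with "img" (400x640x3 uint8, red, green, blue), "K" (3x3 intrinsics, pixels), "D" ([k1, k2, p1, p2, k3] as OpenCV has them; the pictures are not rectified), "cam_to_world" (4x4, takes a point from camera to world coordinates); the wrist camera has in their place "T_tool_cam" (4x4, takes a point from camera to tool coordinates, whose origin is the TCP and whose axes are the flange's). Camera axes: x right, y down, z forward; pixel columns grow to the right and rows downward; lengths in m; the calibration is good to about 2 mm. A picture is of the moment at which its call begins: read the wrist's pose just before it. There is no depth.
- order.close_job(): hands the job in, once; it reports no verdict.
The state is a dict: "clock": time; "joint_pos": joint angles; "qvel": joint speeds; "tau": joint torques, N m; "tool_pos": TCP position; "orientation": TCP orientation; "force": force on the tool from outside, world axes, zero at the start; "moment": the same for the moment, N m; "opening": finger opening in m.
Only numpy, scipy, OpenCV 4.12 (cv2) and the standard library are available. Lean on these libraries where they do the work, as an engineer would, in place of code of your own. Each camera call takes 0.05 s, during which the arm holds its last target. There are 200 camera calls.

## Task

Get the laser scanner ready: stand the stepped aluminium block on its cork pad (lengthwise, wholly on it), and slide every white tile up out of the slotted rack and lean it on the sloped stand, tiles side by side, each with its lower short edge still down, on the ledge, with its back flat against the sloping face. Only when all that is done, lift the black guard cover on the switch box nearly upright or further (about 75 degrees or more), flip the toggle beneath it all the way to its other side, and close the cover fully again. Finish with the block still on its pad, and leave the jar, pin, screwdriver and caliper where they are.

Things in the scene. Friction and masses are not known exactly. Their poses are not given: they have to be found in the camera images.
- tile1: white ceramic reference tile, 60 wide x 130 tall x 8 mm thick, 0.18 kg, both faces alike. Origin at the centre of its lower short edge face (65 mm below its middle); x through the thickness, y along the 60 mm width, z along the 130 mm length (up as it stands in the rack). May be absent.
- tile2: white ceramic reference tile, 60 wide x 130 tall x 8 mm thick, 0.18 kg, both faces alike. Origin at the centre of its lower short edge face (65 mm below its middle); x through the thickness, y along the 60 mm width, z along the 130 mm length (up as it stands in the rack). May be absent.
- tile3: white ceramic reference tile, 60 wide x 130 tall x 8 mm thick, 0.18 kg, both faces alike. Origin at the centre of its lower short edge face (65 mm below its middle); x through the thickness, y along the 60 mm width, z along the 130 mm length (up as it stands in the rack). May be absent.
- tile4: white ceramic reference tile, 60 wide x 130 tall x 8 mm thick, 0.18 kg, both faces alike. Origin at the centre of its lower short edge face (65 mm below its middle); x through the thickness, y along the 60 mm width, z along the 130 mm length (up as it stands in the rack). May be absent.
- rack: grey rack fixed to the bench, 190 (x) x 82 (y) x 51 mm high, origin at the centre of its underside. Four upright slots at x = -67.5, -22.5, 22.5, 67.5 mm, each 11 mm wide in x, 66 mm in y, floor 6 mm up. A tile stands in a slot, thickness along rack x, its foot (origin) 6 mm and top 136 mm above the bench, 85 mm showing. Some slots are empty.
- stand: steel display stand fixed to the bench, 250 mm wide along its y, origin on the underside straight below the corner of face and ledge; base, 12 mm thick, runs from x -70 to +20 mm, and braces behind the face stand up to 57 mm. The stand faces its +x side, away from the robot.
- stand_face: sloped face of the stand. Origin mid-way along the corner of face and ledge, 25 mm above the bench; x: outward normal (away from the robot, 25 deg upward), y: along the width, z: up the slope (leans 25 deg back towards the robot). Face: plane x=0, 75 mm high, 10 mm thick. Ledge: plane z=0, square to the face, 20 mm deep. A leaned tile has its foot (origin) at x 4, z 0 mm; its top 55 mm stand clear.
- switchbox: grey switch box fixed to the bench, 130 (x) x 110 (y) x 55 mm high, origin at the centre of its underside. Carries the toggle in the middle of its top and the guard cover over it.
- guard (a joint): angle of the black guard cover, an open-bottomed shell 85 x 80 x 50 mm high on top of the box, hinged along its far (+x) edge: 0 = closed, grows as it swings up and over to the box's +x side, stop at 1.6 rad. A stiff hinge (0.12 N m, about 1.5 N at the handle) leaves it wherever it is let go. It may start slightly ajar.
- guard_handle (a point): middle of the cover's handle, a round steel bar 10 mm thick, 56 mm long along the box's y, its centre 30 mm off the cover's top near the free edge. Closed: 32 mm to the -x side of the box's centre, 135 mm above the bench, and 77 mm to -x and 80 mm up from the hinge. Turns with the cover.
- guard_hinge (a point): middle of the hinge line, 45 mm to the +x side of the box's centre and 55 mm above the bench; the axis runs along the box's y.
- toggle (a joint): angle of the toggle lever: 0 = off, leaning 0.5 rad to the box's -y side; 1.0 = on, leaning 0.5 rad to the box's +y side. Swings in the box's y-z plane and stays where it is left (0.03 N m, about 1 N at the tip).
- toggle_tip (a point): centre of the 14 mm ball at the end of the steel toggle lever, 42 mm from its pivot, which lies at the centre of the box's top; the stem is 10 mm thick. Off: 20 mm to the box's -y side, on: 20 mm to its +y side, 92 mm above the bench both times.
- block: stepped aluminium setting block, 0.42 kg. Origin on its underside under the middle of its tall part, 60 (x) x 45 (y) x 42 mm high; the low step, 60 x 45 x 16 mm high, adjoins on the +y side (y from 22.5 to 67.5 mm). Total length 90 mm along y.
- block_mid (a point): point on the underside of the setting block at the middle of its 90 mm length, 22.5 mm from the origin along its +y.
- pad: flat cork pad fixed to the bench, 100 (x) x 150 (y) x 3 mm thick, origin at the centre of its underside; the block's place, lengthwise along pad y, either way round.
- pin: bystander: loose upright steel pin gauge, 28 mm across, 60 mm high, origin under its centre.
- can: bystander: small loose jar, 38 mm across, 55 mm high, origin under its centre.
- driver: bystander: loose screwdriver lying on the bench.
- caliper: bystander: loose digital caliper lying on the bench.
Things that resemble listed ones, but are neither listed nor needed, are in the scene too. Leave any orange or red look-alike of the tile2 alone. Several things have the shape of the block; the one meant has the colours described above.

How it is judged (in metres and radians):
On the way, in this order (a step that is already met when the one before it is completed fails the run):
1. every tile leans on the stand and the block stands on its pad, with the toggle still off and the cover still down (x of tile1 in the frame of stand_face between -0.002 and 0.011 m and y of tile1 in the frame of stand_face between -0.105 and 0.105 m and z of tile1 in the frame of stand_face between -0.007 and 0.009 m and angle between the x axis of each of tile1, tile2, tile3, tile4 and the x axis of stand_face, either way round below 0.1 rad and angle between the z axis of each of tile1, tile2, tile3, tile4 and the z axis of stand_face, either way round below 0.17 rad and linear speed of each of tile1, tile2, tile3, tile4, block below 0.02 m/s and x of tile2 in the frame of stand_face between -0.002 and 0.011 m and y of tile2 in the frame of stand_face between -0.105 and 0.105 m and z of tile2 in the frame of stand_face between -0.007 and 0.009 m and x of tile3 in the frame of stand_face between -0.002 and 0.011 m and y of tile3 in the frame of stand_face between -0.105 and 0.105 m and z of tile3 in the frame of stand_face between -0.007 and 0.009 m and x of tile4 in the frame of stand_face between -0.002 and 0.011 m and y of tile4 in the frame of stand_face between -0.105 and 0.105 m and z of tile4 in the frame of stand_face between -0.007 and 0.009 m and x of block_mid in the frame of pad between -0.022 and 0.022 m and y of block_mid in the frame of pad between -0.033 and 0.033 m and z of block in the frame of pad between -0.002 and 0.008 m and angle between block's own z axis and vertical below 0.05 rad and angle between the y axis of block and the y axis of pad, either way round below 0.45 rad and value of joint toggle below 0.25 rad and value of joint guard below 0.6 rad), for 0.2 s.
2. the guard cover is lifted, the toggle still off (value of joint guard above 1.2 rad and value of joint toggle below 0.3 rad), for 0.2 s.
3. the toggle is flipped on with the cover up (value of joint guard above 1 rad and value of joint toggle above 0.85 rad), for 0.2 s.
At the end, for the whole second after the job is handed in: Every tile leans on the stand: flat to the face (0.1 rad, 7 mm), foot on the ledge (8 mm), straight (0.17 rad), within 105 mm of mid-stand; block flat on its pad, middle within 22 mm across and 33 mm along, 0.45 rad of lengthwise; toggle over 0.85, cover under 0.06 rad; all at rest (x of tile1 in the frame of stand_face between -0.002 and 0.011 m and y of tile1 in the frame of stand_face between -0.105 and 0.105 m and z of tile1 in the frame of stand_face between -0.007 and 0.009 m and angle between the x axis of each of tile1, tile2, tile3, tile4 and the x axis of stand_face, either way round below 0.1 rad and angle between the z axis of each of tile1, tile2, tile3, tile4 and the z axis of stand_face, either way round below 0.17 rad and linear speed of each of tile1, tile2, tile3, tile4, block below 0.02 m/s and x of tile2 in the frame of stand_face between -0.002 and 0.011 m and y of tile2 in the frame of stand_face between -0.105 and 0.105 m and z of tile2 in the frame of stand_face between -0.007 and 0.009 m and x of tile3 in the frame of stand_face between -0.002 and 0.011 m and y of tile3 in the frame of stand_face between -0.105 and 0.105 m and z of tile3 in the frame of stand_face between -0.007 and 0.009 m and x of tile4 in the frame of stand_face between -0.002 and 0.011 m and y of tile4 in the frame of stand_face between -0.105 and 0.105 m and z of tile4 in the frame of stand_face between -0.007 and 0.009 m and x of block_mid in the frame of pad between -0.022 and 0.022 m and y of block_mid in the frame of pad between -0.033 and 0.033 m and z of block in the frame of pad between -0.002 and 0.008 m and angle between block's own z axis and vertical below 0.05 rad and angle between the y axis of block and the y axis of pad, either way round below 0.45 rad and value of joint toggle above 0.85 rad and value of joint guard below 0.06 rad); the robot touches nothing.
It fails at once if a bystander (pin, jar, screwdriver, caliper) is moved more than 30 mm (distance of any of pin, can, driver, caliper from where it was at the start of the episode above 0.03 m).
Of tile1, tile2, tile3, tile4 only 2 to 3 are there at a start; the rules pass over those that are not, and their reading is None.
At some moment in a run one of block may be knocked a few centimetres aside while the robot is not near it.
It also fails if it takes over 210 s, if anything falls off the work surface, if the arm or the gripper's body presses on something with over 40 N, if the wrist force passes 120 N, or if a joint passes its speed limit or range.

## Working session

There is one attempt and no reset: what is moved stays moved. The work goes in short steps, Python scripts to look and compute and a tool call to move; the robot and the scene stay as the last step left them, time stands still between calls to the robot, and variables do not carry over. Pictures are saved under pics/ and viewed, about 12 in all and at most 16, crops included, and the job is handed in when it is done.

Besides the shell and the picture viewer there is one more tool, called as a command line: name --argument value ..., lists and objects as JSON in quotes. jog_arm: Moves the arm, as the interface text tells. Its arguments: {"type":"object","properties":{"motion":{"type":"array"}},"required":["motion"]}

```bash
ls; mkdir -p pics
python3 - <<'E'
from plant import ctrl,cams,order
import cv2,json,numpy as np
print(ctrl.get_obs())
for n in ["scene","top"]:
    s=cams.snapshot(n); cv2.imwrite(f"pics/{n}0.png",s["img"][...,::-1]); 
    np.savez(f"{n}.npz",**{k:np.array(s[k]) for k in ("K","D","cam_to_world")}); print(n,s["K"],s["D"],s["cam_to_world"])
s=cams.snapshot("wrist");np.savez("wrist.npz",**{k:np.array(s[k]) for k in ("K","D","T_tool_cam")});print(s["K"],s["D"],s["T_tool_cam"])
for n in ["scene","top"]:
    i=cv2.imread(f"pics/{n}0.png"); cv2.imwrite(f"pics/{n}0b.png",cv2.resize(i,(800,500),interpolation=cv2.INTER_CUBIC))
E
```

```text
pics
{'clock': 0.0, 'joint_pos': array([-6.06133833e+01,  2.05895789e+01,  6.32812986e-01, -2.00818881e-02,
       -7.01354238e+01, -1.65041836e+01]), 'qvel': array([-0.03662531,  0.00647507, -0.01334813,  0.04228437, -0.07223409,
        0.05426693]), 'tau': array([-3.05928961e-05, -5.82722640e+01,  2.93055940e+01,  6.99694321e+00,
        6.80347293e-03, -1.70673679e-04]), 'tool_pos': array([ 0.15032687, -0.65755638,  0.23663644]), 'orientation': array([ 1.79906245e+02, -8.09178038e-03, -1.67124399e+02]), 'force': array([-0.28110154, -0.03697939, -0.05979666]), 'moment': array([ 0.00633401, -0.02200484,  0.0219429 ]), 'opening': 0.08769268931711902}
scene [[471.45020988   0.         322.532363  ]
 [  0.         471.45020988 191.60545344]
 [  0.           0.           1.        ]] [-0.01807935  0.          0.          0.          0.        ] [[-0.85456485  0.39986091 -0.33140635  0.88631636]
 [ 0.51934065  0.65543173 -0.54835622  0.59818355]
 [-0.00205198 -0.64071874 -0.76777294  0.90317584]
 [ 0.          0.          0.          1.        ]]
top [[436.67037263   0.         320.56652947]
 [  0.         436.67037263 192.846954  ]
 [  0.           0.           1.        ]] [-0.04355323  0.          0.          0.          0.        ] [[ 0.02377005 -0.98600676  0.16500196  0.39257069]
 [-0.99956795 -0.02629478 -0.01313348  0.03654976]
 [ 0.01728839 -0.16461849 -0.98620579  1.05269442]
 [ 0.          0.          0.          1.        ]]
[[327.73806943   0.         316.77132309]
 [  0.         327.73806943 194.88619005]
 [  0.           0.           1.        ]] [-0.06670878  0.          0.          0.          0.        ] [[-1.75156439e-04 -9.52576661e-01 -3.04298661e-01  8.35601178e-02]
 [ 9.99999162e-01  2.23432736e-04 -1.27504045e-03 -1.63216821e-04]
 [ 1.28256406e-03 -3.04298629e-01  9.52575823e-01 -1.47961241e-01]
 [ 0.00000000e+00  0.00000000e+00  0.00000000e+00  1.00000000e+00]]
```

View pics/top0b.png

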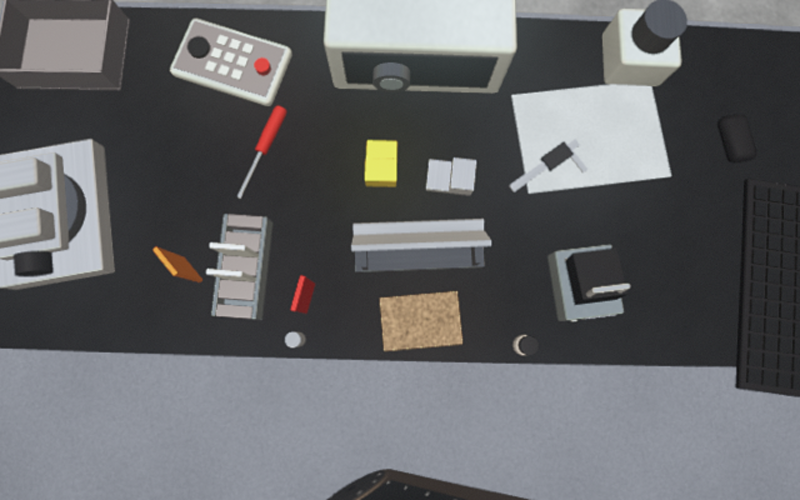

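View pics/scene0b.png

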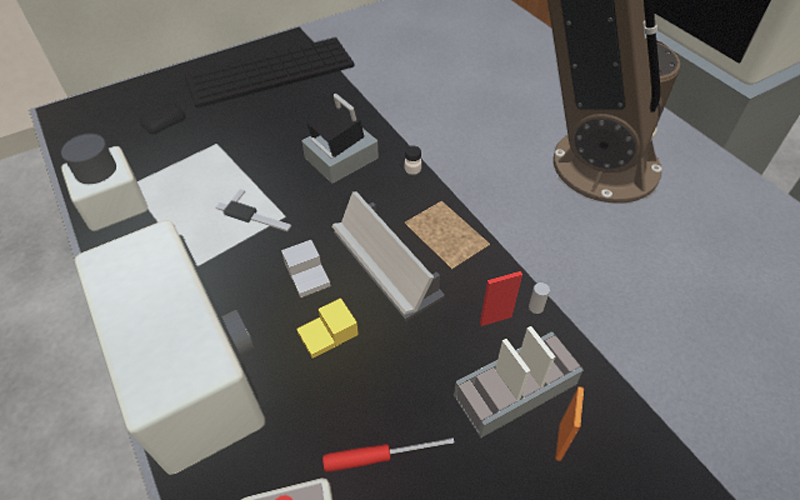

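Top view (x up, y left): the rack is at (240,265) with two tiles at y-rows 245 and 272. The stand is at (420,245), the pad at (421,320), the switch box at (590,283), the aluminium block at (450,176), the jar at (525,345) and the pin at (294,340).

```bash
cat > h.py <<'E'
import numpy as np,cv2
def load(n): return dict(np.load(f"{n}.npz"))
def ray(n,pts,T=None):
    c=load(n); T=c["cam_to_world"] if T is None else T
    u=cv2.undistortPoints(np.array(pts,float).reshape(-1,1,2),c["K"],c["D"])[:,0]
    d=np.c_[u,np.ones(len(u))]@T[:3,:3].T
    return T[:3,3],d
def at_z(n,pts,z,T=None):
    o,d=ray(n,pts,T); return o+d*((np.broadcast_to(z,len(d))-o[2])/d[:,2])[:,None]
def proj(n,P,T=None):
    c=load(n); T=c["cam_to_world"] if T is None else T
    Ti=np.linalg.inv(T); r,_=cv2.Rodrigues(Ti[:3,:3])
    return cv2.projectPoints(np.array(P,float).reshape(-1,1,3),r,Ti[:3,3],c["K"],c["D"])[0][:,0]
def wristT(ob):
    from scipy.spatial.transform import Rotation as R
    T=np.eye(4);T[:3,:3]=R.from_euler("xyz",ob["orientation"],degrees=True).as_matrix();T[:3,3]=ob["tool_pos"]
    return T@load("wrist")["T_tool_cam"]
E
python3 - <<'E'
import cv2,numpy as np
i=cv2.imread("pics/top0.png")
def p(x,y,w,h,t):
    c=cv2.resize(i[y:y+h,x:x+w],(400,300),interpolation=cv2.INTER_CUBIC)
    for k in range(0,w,10): cv2.line(c,(int(k*400/w),0),(int(k*400/w),6 if (x+k)%50 else 14),(0,255,0),1)
    for k in range(0,h,10): cv2.line(c,(0,int(k*300/h)),(6 if (y+k)%50 else 14,int(k*300/h)),(0,255,0),1)
    return c
m=np.vstack([np.hstack([p(140,165,120,90,''),p(275,160,120,90,'')]),np.hstack([p(430,180,100,75,''),p(310,120,80,60,'')])])
m=np.clip(m.astype(float)*1.3+15,0,255).astype(np.uint8)
cv2.imwrite("pics/m1.png",m)
E
```

```text
(no output)
```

View pics/m1.png

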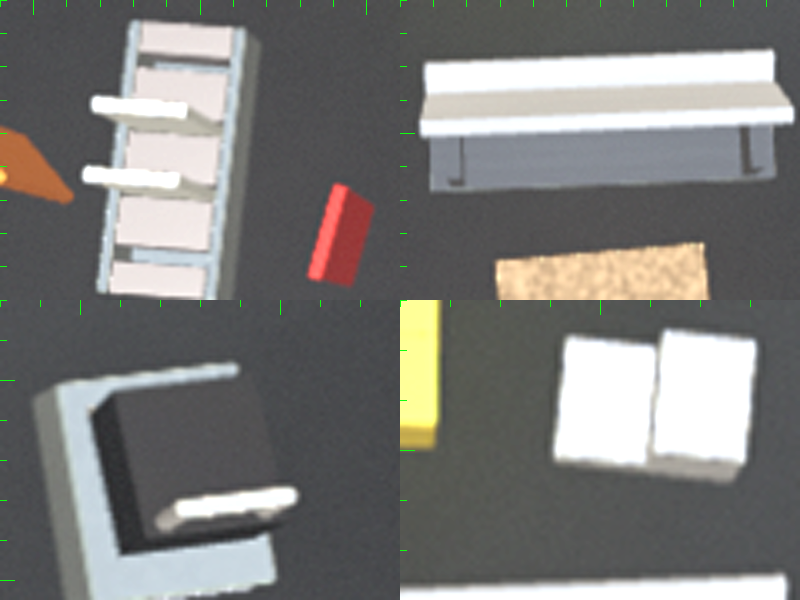

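The crop gives me rack-top, tile-top, stand, switch-box and block corners. Next I turn these into world positions and check them against the known sizes.

Run:
```python
from h import *
np.set_printoptions(precision=4,suppress=True)
def P(px,o,s,z): return at_z("top",np.array(px,float)/s+np.array(o) ,z)
r=100/30
def show(n,q):
    q=q[:,:2];print(n,q.tolist(),'sides',[round(float(np.linalg.norm(q[i]-q[i-1])),4) for i in range(len(q))],'c',q.mean(0))
o=(140,165)
k=P([(132,20),(246,28),(215,300),(97,291)],o,r,.051);show('rack',k)
v=(k[0]+k[1]-k[2]-k[3])[:2];print('rack yaw',np.degrees(np.arctan2(v[1],v[0])))
for t in ([(92,103),(188,110)],[(83,174),(180,182)]):
    q=P(t,o,r,.136);print('tile',q,np.linalg.norm(q[0]-q[1]))
o=(275-400/r,160)
l=P([(425,62),(775,50)],o,r,.0335);print('ledge tip',l,np.linalg.norm(l[0]-l[1]))
l=P([(423,120),(790,107)],o,r,.0930);print('face top',l,np.linalg.norm(l[0]-l[1]), np.degrees(np.arctan2(*(l[0]-l[1])[[0,1]])))
l=P([(422,135),(792,122)],o,r,.093-.0042);print('face top back',l,np.linalg.norm(l[0]-l[1]))
l=P([(430,190),(776,177)],o,r,.0);print('base back',l,np.linalg.norm(l[0]-l[1]))
o=(430,180-75)
b=P([(57,385),(238,366),(275,580),(95,598)],o,4,.055);show('box',b)
v=(b[0]+b[1]-b[2]-b[3])[:2];print('yaw',np.degrees(np.arctan2(v[1],v[0])))
h=P([(170,512),(297,495)],o,4,.138);print('handle',h,np.linalg.norm(h[0]-h[1]),h.mean(0))
o=(310-80,120-60)
t=P([(663,330),(757,342),(745,465),(653,458)],o,5,.042);show('blk tall',t)
s=P([(567,336),(655,348),(650,465),(555,460)],o,5,.016);show('blk low',s)
p=P(np.array([(380,297),(459,292),(463,344),(384,351)])*.8,(0,0),1,.003);show('pad',p)
v=(p[0]-p[1]+p[3]-p[2])[:2];print('pad y dir',np.degrees(np.arctan2(-v[0],v[1])))
v=(t[0]-t[1]+t[3]-t[2])[:2];print('blk y dir',np.degrees(np.arctan2(-v[0],v[1])))
p=P(np.array([(294,342),(525,347)])*.8,(0,0),1,.03);print('pin,can',p)
```

```text
rack [[0.6032447511223292, 0.3547077439509515], [0.5996204741874578, 0.27405957242463336], [0.410103199466288, 0.28329145388664567], [0.4139250078981797, 0.36438099883114416]] sides [0.1896, 0.0807, 0.1897, 0.0812] c [0.5067 0.3191]
rack yaw -2.8568662918724894
tile [[0.5307 0.3491 0.136 ]
 [0.5278 0.2874 0.136 ]] 0.06174372770194297
tile [[0.4852 0.3512 0.136 ]
 [0.4818 0.2893 0.136 ]] 0.061971794315516436
ledge tip [[ 0.595   0.1143  0.0335]
 [ 0.6106 -0.1361  0.0335]] 0.25081029567793306
face top [[ 0.5437  0.1095  0.093 ]
 [ 0.5591 -0.136   0.093 ]] 0.24606141958459812 -3.5774825706250764
face top back [[ 0.5342  0.1101  0.0888]
 [ 0.5496 -0.1381  0.0888]] 0.24873259613928217
base back [[ 0.5071  0.1096  0.    ]
 [ 0.5231 -0.1423  0.    ]] 0.2524202536175127
box [[0.5473390697089493, -0.26521544982584305], [0.5613745860822651, -0.372988365856611], [0.43710221764268514, -0.3899361469392849], [0.4247383269291003, -0.2845882609907242]] sides [0.1241, 0.1087, 0.1254, 0.1061] c [ 0.4926 -0.3282]
yaw 8.369457921672337
handle [[ 0.468  -0.2992  0.138 ]
 [ 0.4786 -0.3682  0.138 ]] 0.0698
[... 186 characters left out ...]
41478149412039, -0.07020452258310375]] sides [0.0641, 0.0458, 0.0617, 0.0442] c [ 0.6944 -0.0948]
blk low [[0.7321635350937259, -0.029828542713998048], [0.7273013057350488, -0.07350960489056946], [0.6675542826444053, -0.071505517138656], [0.6687313916587522, -0.024870781564004414]] sides [0.0636, 0.044, 0.0598, 0.0466] c [ 0.6989 -0.0499]
pad [[0.45844877678029783, 0.05967396496079544], [0.4717816913790414, -0.09199903201983858], [0.3733105774792817, -0.10034876740640136], [0.3568723017202424, 0.049119050419111854]] sides [0.1021, 0.1523, 0.0988, 0.1504] c [ 0.4151 -0.0209]
pad y dir 5.645992521555859
blk y dir -4.327755567045483
pin,can [[ 0.3699  0.215   0.03  ]
 [ 0.3707 -0.2123  0.03  ]]
```

Sizes agree to within 1–4 mm: the rack sides, tile width, ledge and pad all match. Now a small move calculator and the first move, to above the block.

```bash
cat >> h.py <<'E'
def wrap(a): return (a+180)%360-180
def mv(ob,xyz,yaw):
    "offset mm (tool axes) and roll rad to reach world xyz, yaw(deg)"
    from plant import ctrl
    from scipy.spatial.transform import Rotation as R
    m=R.from_euler("xyz",[180,0,ob["orientation"][2]],degrees=True).as_matrix()
    d=m.T@(np.array(xyz)-ob["tool_pos"])*1000
    return np.round(d,1).tolist(), round(float(-np.radians(wrap(yaw-ob["orientation"][2]))),3)
E
python3 - <<'E'
from h import *
from plant import ctrl
print(mv(ctrl.get_obs(),(.690,-.085,.20),-95))
E
```

```text
([-653.7, 438.1, 36.8], -1.259)
```

jog_arm --motion '[{"offset": [-654,438,37],"roll": -1.259,"hand": 87.6},{"offset": [-654,438,37],"roll": -1.259,"hand": 87.6},{"offset": [-654,438,37],"roll": -1.259,"hand": 87.6},{"offset": [-654,438,37],"roll": -1.259,"hand": 87.6},{"offset": [-654,438,37],"roll": -1.259,"hand": 87.6},{"offset": [-654,438,37],"roll": -1.259,"hand": 87.6},{"offset": [-654,438,37],"roll": -1.259,"hand": 87.6},{"offset": [-654,438,37],"roll": -1.259,"hand": 87.6},{"offset": [-654,438,37],"roll": -1.259,"hand": 87.6},{"offset": [-654,438,37],"roll": -1.259,"hand": 87.6},{"offset": [-654,438,37],"roll": -1.259,"hand": 87.6},{"offset": [-654,438,37],"roll": -1.259,"hand": 87.6},{"offset": [-654,438,37],"roll": -1.259,"hand": 87.6},{"offset": [-654,438,37],"roll": -1.259,"hand": 87.6},{"offset": [-654,438,37],"roll": -1.259,"hand": 87.6},{"offset": [-654,438,37],"roll": -1.259,"hand": 87.6},{"offset": [-654,438,37],"roll": -1.259,"hand": 87.6},{"offset": [-654,438,37],"roll": -1.259,"hand": 87.6},{"offset": [-654,438,37],"roll": -1.259,"hand": 87.6},{"offset": [-654,438,37],"roll": -1.259,"hand": 87.6}]'

```text
clock: 1.82
tool_pos: [0.6938, -0.0803, 0.1985]
orientation: [180.0, -0.0, -94.8]
force: [-0.5, -0.4, -0.2]
opening: 0.0878
```

Run:
```python
from h import *
from plant import ctrl,cams
np.set_printoptions(precision=4,suppress=True)
ob=ctrl.get_obs();print(ob["clock"],ob["tool_pos"],ob["orientation"],ob["joint_pos"])
i=cams.snapshot("wrist")["img"][...,::-1];cv2.imwrite("pics/w1.png",i)
T=wristT(ob);np.save("T1.npy",T)
# overlay expected block outline
im=i.copy()
a=np.radians(-5.2);R=np.array([[np.cos(a),-np.sin(a)],[np.sin(a),np.cos(a)]])
c=np.array([.695,-.0945])
for q,z in ([[(-.03,-.0225),(.03,-.0225),(.03,.0225),(-.03,.0225)],.042],[[(-.03,.0225),(.03,.0225),(.03,.0675),(-.03,.0675)],.016]):
    p=proj("wrist",[np.r_[R@np.array(x)+c,z] for x in q],T); cv2.polylines(im,[p.astype(int)],True,(0,0,255),1)
cv2.imwrite("pics/w1o.png",cv2.resize(im,(800,500)))
```

```text
1.8167 [ 0.6938 -0.0803  0.1985] [179.9569  -0.0021 -94.7518] [  9.3304  24.1053   0.9358  -0.0092 -66.8727 -14.0786]
```

View pics/w1o.png

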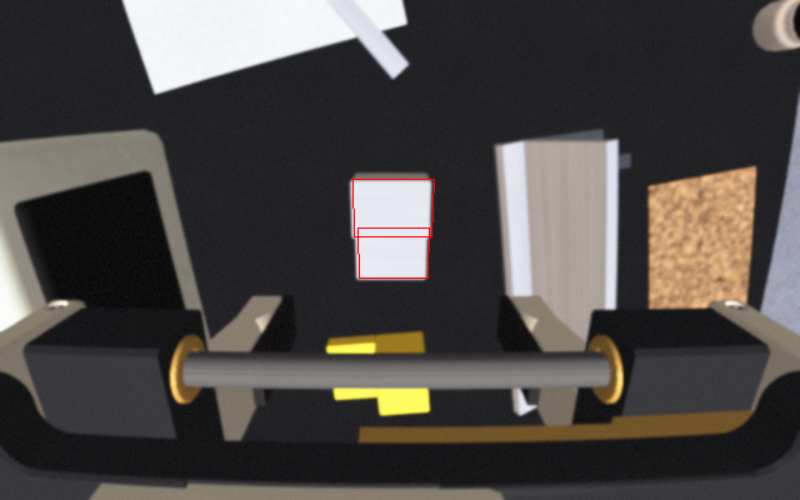

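The block outline (red, at (392,230)) matches my estimate to within about a pixel. I let the arm settle before descending.

jog_arm --motion '[{"offset": [0,0,60],"roll": 0,"hand": 87.6},{"offset": [0,0,60],"roll": 0,"hand": 87.6},{"offset": [0,0,60],"roll": 0,"hand": 87.6},{"offset": [0,0,60],"roll": 0,"hand": 87.6},{"offset": [0,0,60],"roll": 0,"hand": 87.6}]'

```text
clock: 2.28
tool_pos: [0.6911, -0.0858, 0.1423]
orientation: [-179.9, -0.0, -95.0]
force: [-0.1, 0.1, 0.3]
opening: 0.0877
```

jog_arm --motion '[{"offset": [-1,-4,40],"roll": 0,"hand": 87.6},{"offset": [-1,-4,80],"roll": 0,"hand": 87.6},{"offset": [-1,-4,105],"roll": 0,"hand": 87.6},{"offset": [-1,-4,124],"roll": 0,"hand": 87.6},{"offset": [-1,-4,124],"roll": 0,"hand": 87.6},{"offset": [-1,-4,124],"roll": 0,"hand": 87.6},{"offset": [-1,-4,124],"roll": 0,"hand": 40},{"offset": [-1,-4,124],"roll": 0,"hand": 40},{"offset": [-1,-4,124],"roll": 0,"hand": 40},{"offset": [-1,-4,124],"roll": 0,"hand": 40},{"offset": [-1,-4,124],"roll": 0,"hand": 40},{"offset": [-1,-4,124],"roll": 0,"hand": 40},{"offset": [-1,-4,124],"roll": 0,"hand": 40},{"offset": [-1,-4,124],"roll": 0,"hand": 40}]'

```text
clock: 3.45
tool_pos: [0.696, -0.0845, 0.0181]
orientation: [-179.8, 0.0, -95.0]
force: [1.8, 0.2, 6.3]
opening: 0.06
```

jog_arm --motion '[{"offset": [0,0,-20],"roll": 0,"hand": 40},{"offset": [0,0,-60],"roll": 0,"hand": 40},{"offset": [0,0,-100],"roll": 0,"hand": 40},{"offset": [0,0,-140],"roll": 0,"hand": 40},{"offset": [-3,28,-160],"roll": -0.03,"hand": 40},{"offset": [-7,66,-160],"roll": -0.06,"hand": 40},{"offset": [-10,104,-160],"roll": -0.09,"hand": 40},{"offset": [-14,142,-160],"roll": -0.12,"hand": 40},{"offset": [-17,180,-160],"roll": -0.15,"hand": 40},{"offset": [-21,218,-160],"roll": -0.17,"hand": 40},{"offset": [-25,255,-160],"roll": -0.185,"hand": 40},{"offset": [-27,279,-150],"roll": -0.185,"hand": 40},{"offset": [-27,279,-120],"roll": -0.185,"hand": 40},{"offset": [-27,279,-90],"roll": -0.185,"hand": 40},{"offset": [-27,279,-60],"roll": -0.185,"hand": 40},{"offset": [-27,279,-40],"roll": -0.185,"hand": 40},{"offset": [-27,279,-40],"roll": -0.185,"hand": 40},{"offset": [-27,279,-40],"roll": -0.185,"hand": 40}]'

```text
clock: 4.95
tool_pos: [0.4175, -0.0339, 0.0559]
orientation: [179.8, -0.1, -84.4]
force: [1.2, -0.1, -2.6]
opening: 0.0599
```

jog_arm --motion '[{"offset": [0,0,20],"roll": 0,"hand": 40},{"offset": [0,0,30],"roll": 0,"hand": 40},{"offset": [0,0,34.5],"roll": 0,"hand": 40},{"offset": [0,0,34.5],"roll": 0,"hand": 40},{"offset": [0,0,34.5],"roll": 0,"hand": 40},{"offset": [0,0,34.5],"roll": 0,"hand": 80},{"offset": [0,0,34.5],"roll": 0,"hand": 80},{"offset": [0,0,34.5],"roll": 0,"hand": 80},{"offset": [0,0,34.5],"roll": 0,"hand": 80},{"offset": [0,0,34.5],"roll": 0,"hand": 80},{"offset": [0,0,10],"roll": 0,"hand": 80},{"offset": [0,0,-30],"roll": 0,"hand": 80},{"offset": [0,0,-70],"roll": 0,"hand": 80},{"offset": [0,0,-110],"roll": 0,"hand": 80},{"offset": [0,0,-150],"roll": 0,"hand": 80},{"offset": [0,0,-190],"roll": 0,"hand": 80},{"offset": [0,0,-190],"roll": 0,"hand": 80}]'

```text
clock: 6.37
tool_pos: [0.4225, -0.0331, 0.2547]
orientation: [-179.3, 0.0, -84.3]
force: [1.1, 0.9, 0.0]
opening: 0.0804
```

Run:
```python
from h import *
from plant import ctrl
ob=ctrl.get_obs();print(ob["tool_pos"],ob["orientation"],ob["joint_pos"])
print(mv(ob,(.49,.28,.26),177.2), mv(ob,(.49,.28,.26),-2.8))
```

```text
[ 0.42246401 -0.03308162  0.2546858 ] [-1.79272357e+02  4.66871336e-02 -8.43116901e+01] [ 22.59640627  -5.34912054 -27.74652829   0.18151772 -66.89292724
 -16.9785957 ]
([-304.8, -98.2, -5.3], 1.719) ([-304.8, -98.2, -5.3], -1.423)
```

jog_arm --motion '[{"offset": [-339,-141,20],"roll": -1.421,"hand": 80},{"offset": [-339,-141,20],"roll": -1.421,"hand": 80},{"offset": [-339,-141,20],"roll": -1.421,"hand": 80},{"offset": [-339,-141,20],"roll": -1.421,"hand": 80},{"offset": [-339,-141,20],"roll": -1.421,"hand": 80},{"offset": [-339,-141,20],"roll": -1.421,"hand": 80},{"offset": [-339,-141,20],"roll": -1.421,"hand": 80},{"offset": [-339,-141,20],"roll": -1.421,"hand": 80},{"offset": [-339,-141,20],"roll": -1.421,"hand": 80},{"offset": [-339,-141,20],"roll": -1.421,"hand": 80},{"offset": [-339,-141,20],"roll": -1.421,"hand": 80},{"offset": [-339,-141,20],"roll": -1.421,"hand": 80},{"offset": [-339,-141,20],"roll": -1.421,"hand": 80},{"offset": [-339,-141,20],"roll": -1.421,"hand": 80},{"offset": [-339,-141,20],"roll": -1.421,"hand": 80},{"offset": [-339,-141,20],"roll": -1.421,"hand": 80}]'

```text
clock: 7.7
tool_pos: [0.526, 0.3175, 0.2267]
orientation: [-180.0, -0.0, -3.1]
force: [0.8, 0.4, 0.6]
opening: 0.0803
```

Run:
```python
from h import *
from plant import ctrl,cams
ob=ctrl.get_obs();print(ob["tool_pos"],ob["orientation"],ob["joint_pos"])
print(mv(ob,(.5293,.3182,.106),-2.9))
im=cams.snapshot("wrist")["img"][...,::-1].copy();T=wristT(ob)
a=np.radians(-2.9);R=np.array([[np.cos(a),-np.sin(a)],[np.sin(a),np.cos(a)]])
for c in ((.5293,.3182),(.4842,.3202)):
    p=proj("wrist",[np.r_[R@np.array(x)+c,.136] for x in ((-.004,-.03),(.004,-.03),(.004,.03),(-.004,.03))],T);cv2.polylines(im,[p.astype(int)],True,(0,0,255),1)
cv2.imwrite("pics/w2.png",cv2.resize(im,(800,500)))
```

```text
[0.52596918 0.31754466 0.22667648] [-1.79992844e+02 -4.37739377e-03 -3.05884556e+00] [ 4.93107279e+01  1.52963494e+01 -8.27203472e+00 -9.84522987e-04
 -6.64232761e+01  3.76308206e+01]
([3.3, -0.8, 120.7], -0.003)
```

View pics/w2.png

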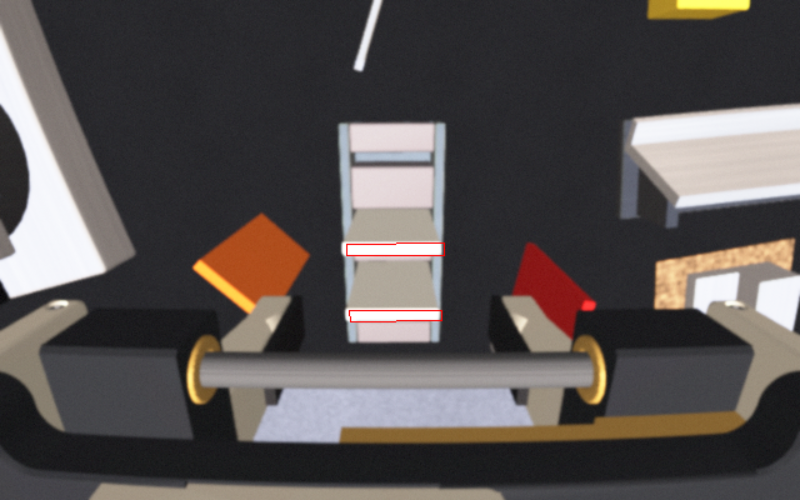

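Predicted tile tops fit to about 1 mm; tiles at (395,249) and (395,315). The orange and red tiles stand upright on either side, so I check their clearance while descending on tile A.

jog_arm --motion '[{"offset": [3,-1,40],"roll": 0,"hand": 76},{"offset": [3,-1,80],"roll": 0,"hand": 76},{"offset": [3,-1,105],"roll": 0,"hand": 76},{"offset": [3,-1,121],"roll": 0,"hand": 76},{"offset": [3,-1,121],"roll": 0,"hand": 76},{"offset": [3,-1,121],"roll": 0,"hand": 40},{"offset": [3,-1,121],"roll": 0,"hand": 40},{"offset": [3,-1,121],"roll": 0,"hand": 40},{"offset": [3,-1,121],"roll": 0,"hand": 40},{"offset": [3,-1,121],"roll": 0,"hand": 40},{"offset": [3,-1,121],"roll": 0,"hand": 40},{"offset": [3,-1,121],"roll": 0,"hand": 40}]'

```text
clock: 8.75
tool_pos: [0.53, 0.3194, 0.1074]
orientation: [-179.9, -0.1, -2.9]
force: [-0.5, 1.0, 6.5]
opening: 0.0598
```

Run:
```python
from h import *
np.set_printoptions(precision=4,suppress=True)
from plant import ctrl
c=load("wrist")
from scipy.spatial.transform import Rotation as R
T=wristT(dict(tool_pos=np.array([.52597,.31754,.22668]),orientation=np.array([-180,0,-3.06])))
print(at_z("wrist",np.array([(262,213),(308,258),(530,243),(585,300)])*.8,[0,0,.13,.13],T))
# stand goal TCPs
a=np.radians(3.57);X=np.array([np.cos(a),np.sin(a)]);Y=np.array([-np.sin(a),np.cos(a)])
C=np.array([.5843,-.0115])
for y in (-.058,.058):
    print(y,'foot',C+.005*X+y*Y,'end',C-.042*X+y*Y)
ob=ctrl.get_obs();print(ob["tool_pos"],ob["orientation"],ob["opening"],mv(ob,np.r_[C+.005*X-.058*Y,.26],3.57))
```

```text
[[0.527  0.4449 0.    ]
 [0.4798 0.4065 0.    ]
 [0.5273 0.2333 0.13  ]
 [0.4853 0.1941 0.13  ]]
-0.058 foot [ 0.5929 -0.0691] end [ 0.546 -0.072]
0.058 foot [0.5857 0.0467] end [0.5388 0.0438]
[0.53   0.3194 0.1074] [-179.8766   -0.14     -2.9379] 0.059821094301788495 ([82.8, 384.7, -152.6], -0.114)
```

Tile A gripped (opening 59.8 mm). I lift it straight out, then carry it to above the stand's −y half.

jog_arm --motion '[{"offset": [0,0,-25],"roll": 0,"hand": 40},{"offset": [0,0,-60],"roll": 0,"hand": 40},{"offset": [0,0,-100],"roll": 0,"hand": 40},{"offset": [0,0,-135],"roll": 0,"hand": 40},{"offset": [0,0,-153],"roll": 0,"hand": 40},{"offset": [6,30,-153],"roll": -0.02,"hand": 40},{"offset": [14,66,-153],"roll": -0.04,"hand": 40},{"offset": [22,102,-153],"roll": -0.06,"hand": 40},{"offset": [30,138,-153],"roll": -0.08,"hand": 40},{"offset": [38,174,-153],"roll": -0.1,"hand": 40},{"offset": [46,210,-153],"roll": -0.114,"hand": 40},{"offset": [54,246,-153],"roll": -0.114,"hand": 40},{"offset": [61,282,-153],"roll": -0.114,"hand": 40},{"offset": [69,318,-153],"roll": -0.114,"hand": 40},{"offset": [77,352,-153],"roll": -0.114,"hand": 40},{"offset": [83,377,-153],"roll": -0.114,"hand": 40},{"offset": [83,385,-153],"roll": -0.114,"hand": 40},{"offset": [83,385,-153],"roll": -0.114,"hand": 40},{"offset": [83,385,-153],"roll": -0.114,"hand": 40}]'

```text
clock: 10.33
tool_pos: [0.5915, -0.0704, 0.2583]
orientation: [-180.0, 0.0, 3.5]
force: [-0.1, 0.1, -2.0]
opening: 0.0601
```

Run:
```python
from h import *
from plant import ctrl,cams
ob=ctrl.get_obs();print(ob["tool_pos"],ob["orientation"],ob["opening"],mv(ob,(.5929,-.0691,.145),3.57))
im=cams.snapshot("wrist")["img"][...,::-1].copy();T=wristT(ob)
a=np.radians(3.57);X=np.array([np.cos(a),np.sin(a),0]);Y=np.array([-np.sin(a),np.cos(a),0]);Z=np.array([0,0,1])
C=np.array([.5843,-.0115,.025]); n=.9063*X+.4226*Z; s=-.4226*X+.9063*Z
for q in ([C-.125*Y,C+.125*Y,C+.125*Y+.02*n,C-.125*Y+.02*n],[C-.125*Y,C+.125*Y,C+.125*Y+.075*s,C-.125*Y+.075*s]):
    cv2.polylines(im,[proj("wrist",q,T).astype(int)],True,(0,0,255),1)
cv2.imwrite("pics/w3.png",cv2.resize(im,(800,500)))
```

```text
[ 0.59152339 -0.07042191  0.25826359] [-1.79974403e+02  3.70379673e-02  3.48166905e+00] 0.0600681820514322 ([1.5, -1.2, 113.3], -0.002)
```

View pics/w3.png

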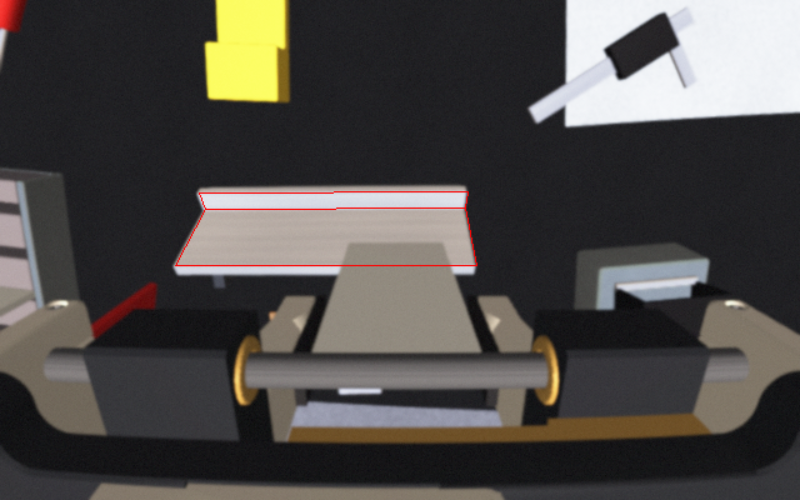

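The stand model (red) fits its outline, and the tile hangs square above the ledge. Lowering.

jog_arm --motion '[{"offset": [3,-1,35],"roll": -0.002,"hand": 40},{"offset": [3,-1,70],"roll": -0.002,"hand": 40},{"offset": [3,-1,95],"roll": -0.002,"hand": 40},{"offset": [3,-1,110],"roll": -0.002,"hand": 40},{"offset": [3,-1,118],"roll": -0.002,"hand": 40},{"offset": [3,-1,122],"roll": -0.002,"hand": 40},{"offset": [3,-1,124],"roll": -0.002,"hand": 40},{"offset": [3,-1,124],"roll": -0.002,"hand": 40},{"offset": [3,-1,124],"roll": -0.002,"hand": 40}]'

```text
clock: 11.13
tool_pos: [0.5957, -0.0687, 0.1358]
orientation: [-180.0, -0.1, 3.7]
force: [0.3, 0.9, -2.4]
opening: 0.0598
```

jog_arm --motion '[{"offset": [-3,0,2],"roll": 0,"hand": 40},{"offset": [-3,0,3],"roll": 0,"hand": 40},{"offset": [-8,0,3.5],"roll": 0,"hand": 40},{"offset": [-12.7,0,4.4],"roll": 0,"hand": 40},{"offset": [-17.5,0,5.4],"roll": 0,"hand": 40},{"offset": [-22.4,0,6.6],"roll": 0,"hand": 40},{"offset": [-27,0,8],"roll": 0,"hand": 40},{"offset": [-32,0,9.5],"roll": 0,"hand": 40},{"offset": [-36.7,0,11.3],"roll": 0,"hand": 40},{"offset": [-41.4,0,13.4],"roll": 0,"hand": 40},{"offset": [-45,0,15],"roll": 0,"hand": 40},{"offset": [-48.7,0,17],"roll": 0,"hand": 40},{"offset": [-48.7,0,17],"roll": 0,"hand": 40},{"offset": [-48.7,0,17],"roll": 0,"hand": 40}]'

```text
clock: 12.3
tool_pos: [0.5446, -0.0724, 0.1176]
orientation: [180.0, 0.1, 3.7]
force: [-2.2, 2.2, 9.6]
opening: 0.0594
```

Run:
```python
from h import *
from plant import ctrl,cams
ob=ctrl.get_obs();print(ob["force"],ob["moment"])
a=cams.snapshot("wrist")["img"][...,::-1]; b=cams.snapshot("scene")["img"][...,::-1]
b=b[140:260,230:390]
cv2.imwrite("pics/w4.png",np.vstack([cv2.resize(a[120:360,120:520],(500,300)),cv2.resize(b,(500,300),interpolation=cv2.INTER_CUBIC)[:300]]))
```

```text
[-2.22366815  2.21583448  9.60743173] [ 0.50263809  0.46812043 -0.00209586]
```

View pics/w4.png

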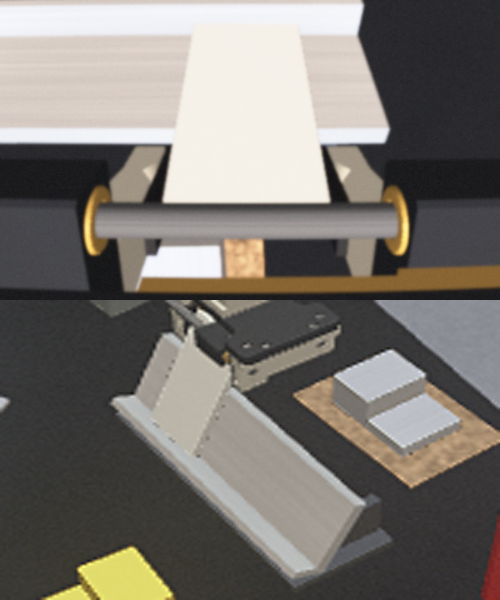

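The tile pivoted as planned and lies along the face with its foot on the ledge; the block sits on the pad. Releasing.

jog_arm --motion '[{"offset": [0,0,0],"roll": 0,"hand": 72},{"offset": [0,0,0],"roll": 0,"hand": 72},{"offset": [0,0,0],"roll": 0,"hand": 72},{"offset": [0,0,0],"roll": 0,"hand": 72},{"offset": [0,0,0],"roll": 0,"hand": 72},{"offset": [0,0,-20],"roll": 0,"hand": 72},{"offset": [0,0,-60],"roll": 0,"hand": 72},{"offset": [0,0,-100],"roll": 0,"hand": 72},{"offset": [0,0,-110],"roll": 0,"hand": 72},{"offset": [0,0,-110],"roll": 0,"hand": 72},{"offset": [0,0,-110],"roll": 0,"hand": 72}]'

```text
clock: 13.32
tool_pos: [0.5463, -0.072, 0.2281]
orientation: [-180.0, -0.1, 3.7]
force: [-0.2, 0.7, -1.1]
opening: 0.072
```

Run:
```python
from h import *
from plant import ctrl,cams
ob=ctrl.get_obs();print(ob["tool_pos"],mv(ob,(.4842,.3205,.2267),-2.9))
T=wristT(ob)
im=cams.snapshot("wrist")["img"][...,::-1].copy()
a=np.radians(3.57);X=np.array([np.cos(a),np.sin(a),0]);Y=np.array([-np.sin(a),np.cos(a),0]);Z=np.array([0,0,1])
C=np.array([.5843,-.0115,.025])-.0585*Y; n=.9063*X+.4226*Z; s=-.4226*X+.9063*Z
q=[C+.008*n+y*Y+z*s for y,z in ((-.03,0),(.03,0),(.03,.13),(-.03,.13))]
cv2.polylines(im,[proj("wrist",q,T).astype(int)],True,(0,0,255),1)
cv2.imwrite("pics/w5.png",cv2.resize(im,(800,500)))
```

```text
[ 0.54633306 -0.07204405  0.22810989] ([-36.9, -395.7, 1.4], 0.115)
```

View pics/w5.png

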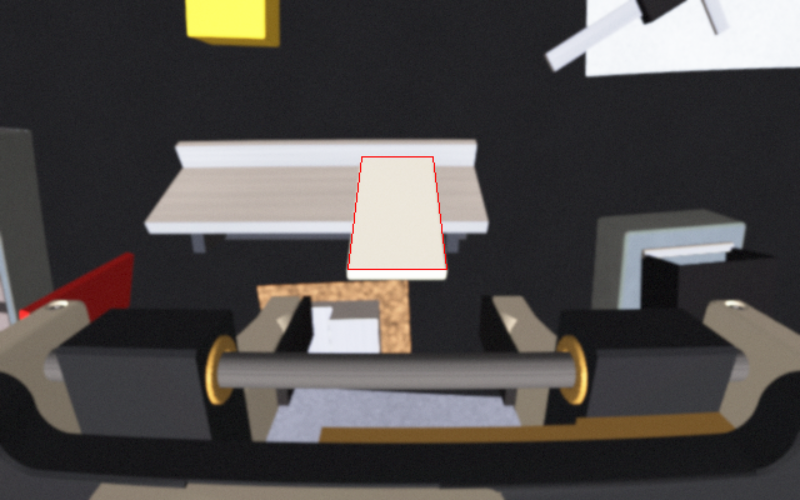

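Tile A is exactly on its predicted leaned outline (front edge row 157, top edge row 270). Now tile B.

jog_arm --motion '[{"offset": [-37,-396,0],"roll": 0.115,"hand": 76},{"offset": [-37,-396,0],"roll": 0.115,"hand": 76},{"offset": [-37,-396,0],"roll": 0.115,"hand": 76},{"offset": [-37,-396,0],"roll": 0.115,"hand": 76},{"offset": [-37,-396,0],"roll": 0.115,"hand": 76},{"offset": [-37,-396,0],"roll": 0.115,"hand": 76},{"offset": [-37,-396,0],"roll": 0.115,"hand": 76},{"offset": [-37,-396,0],"roll": 0.115,"hand": 76},{"offset": [-37,-396,0],"roll": 0.115,"hand": 76},{"offset": [-37,-396,0],"roll": 0.115,"hand": 76},{"offset": [-37,-396,0],"roll": 0.115,"hand": 76},{"offset": [-37,-396,0],"roll": 0.115,"hand": 76},{"offset": [-37,-396,0],"roll": 0.115,"hand": 76}]'

```text
clock: 14.45
tool_pos: [0.4834, 0.3201, 0.226]
orientation: [179.9, 0.1, -2.9]
force: [-0.3, -0.4, -0.4]
opening: 0.0762
```

jog_arm --motion '[{"offset": [1,0,40],"roll": 0,"hand": 76},{"offset": [1,0,80],"roll": 0,"hand": 76},{"offset": [1,0,105],"roll": 0,"hand": 76},{"offset": [1,0,120],"roll": 0,"hand": 76},{"offset": [1,0,120],"roll": 0,"hand": 76},{"offset": [1,0,120],"roll": 0,"hand": 40},{"offset": [1,0,120],"roll": 0,"hand": 40},{"offset": [1,0,120],"roll": 0,"hand": 40},{"offset": [1,0,120],"roll": 0,"hand": 40},{"offset": [1,0,120],"roll": 0,"hand": 40},{"offset": [1,0,120],"roll": 0,"hand": 40},{"offset": [1,0,120],"roll": 0,"hand": 40}]'

```text
clock: 15.45
tool_pos: [0.4858, 0.3212, 0.1091]
orientation: [-179.9, -0.1, -2.9]
force: [0.9, 0.4, 6.4]
opening: 0.0598
```

Run:
```python
from h import *
from plant import ctrl
ob=ctrl.get_obs();print(ob["tool_pos"],ob["orientation"],ob["opening"],mv(ob,(.5885,.0467,.258),3.57))
```

```text
[0.48577319 0.32124345 0.10910013] [-1.79906211e+02 -1.16464193e-01 -2.86928344e+00] 0.0597830783253677 ([116.3, 269.1, -148.9], -0.112)
```

jog_arm --motion '[{"offset": [0,0,-25],"roll": 0,"hand": 40},{"offset": [0,0,-60],"roll": 0,"hand": 40},{"offset": [0,0,-100],"roll": 0,"hand": 40},{"offset": [0,0,-135],"roll": 0,"hand": 40},{"offset": [0,0,-149],"roll": 0,"hand": 40},{"offset": [12,28,-149],"roll": -0.02,"hand": 40},{"offset": [27,62,-149],"roll": -0.04,"hand": 40},{"offset": [42,97,-149],"roll": -0.06,"hand": 40},{"offset": [57,132,-149],"roll": -0.08,"hand": 40},{"offset": [72,167,-149],"roll": -0.1,"hand": 40},{"offset": [87,202,-149],"roll": -0.112,"hand": 40},{"offset": [102,237,-149],"roll": -0.112,"hand": 40},{"offset": [112,260,-149],"roll": -0.112,"hand": 40},{"offset": [116,269,-149],"roll": -0.112,"hand": 40},{"offset": [116,269,-149],"roll": -0.112,"hand": 40},{"offset": [116,269,-149],"roll": -0.112,"hand": 40}]'

```text
clock: 16.78
tool_pos: [0.5869, 0.0459, 0.2562]
orientation: [-180.0, 0.0, 3.4]
force: [-0.1, 1.2, -2.1]
opening: 0.0598
```

jog_arm --motion '[{"offset": [1.5,-1,35],"roll": 0,"hand": 40},{"offset": [1.5,-1,70],"roll": 0,"hand": 40},{"offset": [1.5,-1,95],"roll": 0,"hand": 40},{"offset": [1.5,-1,110],"roll": 0,"hand": 40},{"offset": [1.5,-1,116],"roll": 0,"hand": 40},{"offset": [1.5,-1,119],"roll": 0,"hand": 40},{"offset": [1.5,-1,119],"roll": 0,"hand": 40},{"offset": [1.5,-1,119],"roll": 0,"hand": 40}]'

```text
clock: 17.45
tool_pos: [0.5893, 0.0479, 0.1388]
orientation: [-180.0, -0.1, 3.6]
force: [-0.3, -0.0, -1.5]
opening: 0.0596
```

jog_arm --motion '[{"offset": [-3.8,0,3],"roll": 0,"hand": 40},{"offset": [-3.8,0,4.3],"roll": 0,"hand": 40},{"offset": [-8.8,0,4.8],"roll": 0,"hand": 40},{"offset": [-13.6,0,5.7],"roll": 0,"hand": 40},{"offset": [-18.5,0,6.7],"roll": 0,"hand": 40},{"offset": [-23.4,0,7.9],"roll": 0,"hand": 40},{"offset": [-28.2,0,9.3],"roll": 0,"hand": 40},{"offset": [-33.2,0,10.8],"roll": 0,"hand": 40},{"offset": [-38,0,12.6],"roll": 0,"hand": 40},{"offset": [-42.8,0,14.7],"roll": 0,"hand": 40},{"offset": [-46.5,0,16.3],"roll": 0,"hand": 40},{"offset": [-50,0,18.3],"roll": 0,"hand": 40},{"offset": [-50,0,18.3],"roll": 0,"hand": 40},{"offset": [-50,0,18.3],"roll": 0,"hand": 40}]'

```text
clock: 18.62
tool_pos: [0.5373, 0.0438, 0.1192]
orientation: [180.0, 0.1, 3.5]
force: [-0.5, 2.3, 9.1]
opening: 0.0597
```

jog_arm --motion '[{"offset": [0,0,0],"roll": 0,"hand": 72},{"offset": [0,0,0],"roll": 0,"hand": 72},{"offset": [0,0,0],"roll": 0,"hand": 72},{"offset": [0,0,0],"roll": 0,"hand": 72},{"offset": [0,0,0],"roll": 0,"hand": 72},{"offset": [0,0,-20],"roll": 0,"hand": 72},{"offset": [0,0,-60],"roll": 0,"hand": 72},{"offset": [0,0,-100],"roll": 0,"hand": 72},{"offset": [0,0,-140],"roll": 0,"hand": 72},{"offset": [0,0,-140],"roll": 0,"hand": 72},{"offset": [0,0,-140],"roll": 0,"hand": 72}]'

```text
clock: 19.53
tool_pos: [0.5397, 0.0445, 0.2618]
orientation: [-179.9, -0.3, 3.5]
force: [-0.3, 0.2, 0.2]
opening: 0.0721
```

Run:
```python
from h import *
from plant import ctrl,cams
ob=ctrl.get_obs();print(ob["tool_pos"],ob["orientation"],ob["joint_pos"])
T=wristT(ob)
im=cams.snapshot("wrist")["img"][...,::-1].copy()
a=np.radians(3.57);X=np.array([np.cos(a),np.sin(a),0]);Y=np.array([-np.sin(a),np.cos(a),0]);Z=np.array([0,0,1])
C0=np.array([.5843,-.0115,.025]); n=.9063*X+.4226*Z; s=-.4226*X+.9063*Z
for yy in(-.0585,.058):
    C=C0+yy*Y
    q=[C+.008*n+y*Y+z*s for y,z in ((-.03,0),(.03,0),(.03,.13),(-.03,.13))]
    cv2.polylines(im,[proj("wrist",q,T).astype(int)],True,(0,0,255),1)
t=cams.snapshot("top")["img"][...,::-1]
cv2.imwrite("pics/w6.png",np.vstack([cv2.resize(im[60:270],(640,210)),cv2.resize(t[165:290,280:520],(640,333),interpolation=cv2.INTER_CUBIC)]))
```

```text
[0.53968673 0.04445974 0.26184169] [-179.89997615   -0.26577646    3.50053037] [ 2.54581230e+01  6.88974841e+00 -1.42506888e+01  7.10121454e-03
 -6.85756648e+01  6.80400619e+01]
```

View pics/w6.png

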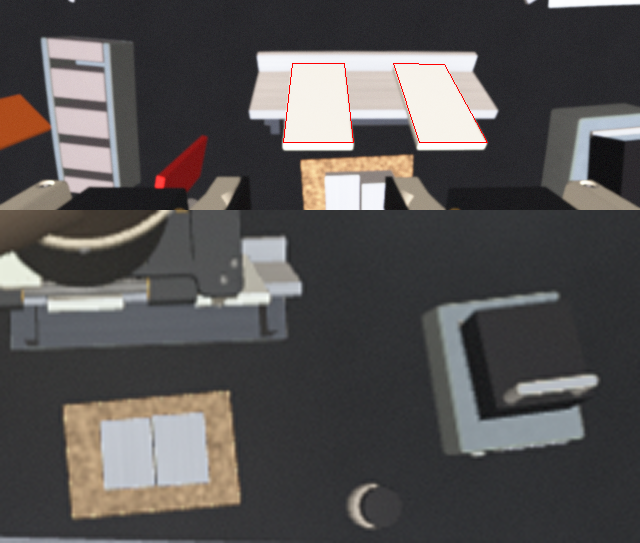

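Both tiles match their predicted leaned outlines and the block is well centred on the pad (lower panel, (155,452)). Now to the switch box: turn the tool round so the camera is on the robot side, closed hand on the −x side of the handle.

jog_arm --motion '[{"offset": [0,30,0],"roll": 0.12,"hand": 0},{"offset": [-10,60,0],"roll": 0.24,"hand": 0},{"offset": [-20,90,0],"roll": 0.36,"hand": 0},{"offset": [-30,120,0],"roll": 0.48,"hand": 0},{"offset": [-40,150,0],"roll": 0.6,"hand": 0},{"offset": [-50,180,0],"roll": 0.72,"hand": 0},{"offset": [-60,210,0],"roll": 0.84,"hand": 0},{"offset": [-75,240,0],"roll": 0.96,"hand": 0},{"offset": [-90,270,0],"roll": 1.08,"hand": 0},{"offset": [-105,300,0],"roll": 1.2,"hand": 0},{"offset": [-120,330,0],"roll": 1.32,"hand": 0},{"offset": [-131,360,0],"roll": 1.44,"hand": 0},{"offset": [-131,374,0],"roll": 1.56,"hand": 0},{"offset": [-131,374,0],"roll": 1.68,"hand": 0},{"offset": [-131,374,0],"roll": 1.8,"hand": 0},{"offset": [-131,374,0],"roll": 1.92,"hand": 0},{"offset": [-131,374,0],"roll": 2.04,"hand": 0},{"offset": [-131,374,0],"roll": 2.16,"hand": 0},{"offset": [-131,374,0],"roll": 2.28,"hand": 0},{"offset": [-131,374,0],"roll": 2.4,"hand": 0}]'

```text
clock: 21.3
tool_pos: [0.4299, -0.3368, 0.2572]
orientation: [179.8, -0.1, -134.4]
force: [-0.0, 0.4, 0.0]
opening: 0.0008
```

jog_arm --motion '[{"offset": [0,0,0],"roll": 0.12,"hand": 0},{"offset": [0,0,0],"roll": 0.24,"hand": 0},{"offset": [0,0,0],"roll": 0.36,"hand": 0},{"offset": [0,0,0],"roll": 0.48,"hand": 0},{"offset": [0,0,0],"roll": 0.6,"hand": 0},{"offset": [0,0,0],"roll": 0.668,"hand": 0},{"offset": [0,0,0],"roll": 0.668,"hand": 0},{"offset": [0,0,0],"roll": 0.668,"hand": 0}]'

```text
clock: 21.97
tool_pos: [0.4302, -0.337, 0.2578]
orientation: [179.9, -0.1, -172.1]
force: [-0.6, -0.1, 0.2]
opening: 0.0006
```

Run:
```python
from h import *
from plant import ctrl,cams
ob=ctrl.get_obs();print(ob["tool_pos"],ob["orientation"],ob["joint_pos"])
T=wristT(ob);np.save("T7.npy",T)
im=cams.snapshot("wrist")["img"][...,::-1].copy()
a=np.radians(7.7);X=np.array([np.cos(a),np.sin(a),0]);Y=np.array([-np.sin(a),np.cos(a),0]);Z=np.array([0,0,1])
C=np.array([.4926,-.3282,0])
q=[C+x*X+y*Y+.055*Z for x,y in((-.065,-.055),(.065,-.055),(.065,.055),(-.065,.055))]
cv2.polylines(im,[proj("wrist",q,T).astype(int)],True,(0,0,255),1)
for th,c in ((0,(0,255,0)),(.15,(255,255,0))):
    hx=.045-.077*np.cos(th)+.08*np.sin(th);hz=.055+.08*np.cos(th)+.077*np.sin(th)
    cv2.polylines(im,[proj("wrist",[C+hx*X+y*Y+hz*Z for y in(-.028,.028)],T).astype(int)],False,c,1)
cv2.imwrite("pics/w7.png",cv2.resize(im,(800,500)))
```

```text
[ 0.43023306 -0.33695918  0.25780564] [ 1.79921280e+02 -1.37284811e-01 -1.72139202e+02] [-1.75300740e+01  7.78180507e+00 -1.37266473e+01 -1.31525932e-02
 -6.86493263e+01 -6.46044169e+01]
```

View pics/w7.png

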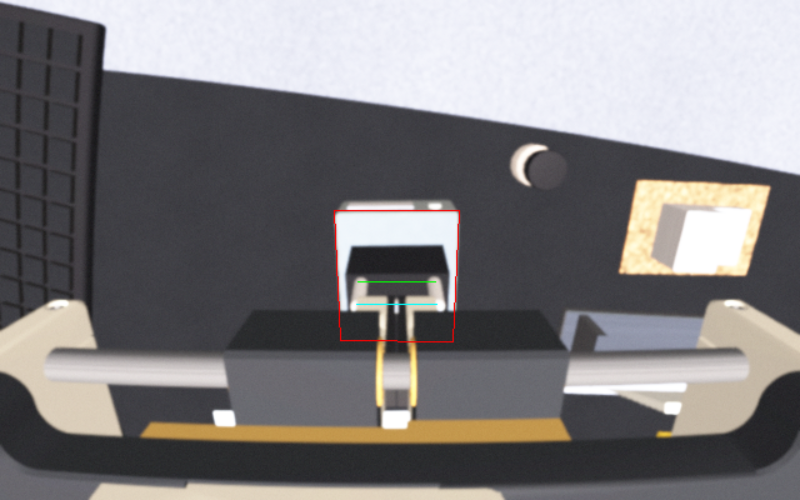

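The box outline fits, and the handle at row 304 matches a cover about 0.15 rad ajar. I check numerically that the block is still on its pad before touching the cover.

Run:
```python
from h import *
from plant import cams
i=cams.snapshot("top")["img"]
h=cv2.cvtColor(i,cv2.COLOR_RGB2HSV); x0,y0,x1,y1=285,215,390,290
def rect(m,z,n):
    c=max(cv2.findContours(m,cv2.RETR_EXTERNAL,cv2.CHAIN_APPROX_NONE)[0],key=cv2.contourArea)
    b=cv2.boxPoints(cv2.minAreaRect(c))+[x0,y0]; w=at_z("top",b,z)[:,:2]; e=[np.linalg.norm(w[k]-w[k-1]) for k in (0,1)]
    k=int(np.argmax(e)); d=w[k]-w[k-1]; print(n,w.mean(0).round(4),np.round(e,4),'long yaw',round(float(np.degrees(np.arctan2(-d[0],d[1]))),1))
r=h[y0:y1,x0:x1]
rect(((r[...,2]>150)&(r[...,1]<60)).astype('uint8'),.033,'block')
rect(((r[...,2]>100)).astype('uint8'),.003,'pad')
```

```text
block [ 0.4176 -0.0196] [0.0627 0.0935] long yaw -173.9
pad [ 0.4157 -0.0188] [0.102  0.1524] long yaw -173.4
```

Block: middle within 2 mm of the pad centre, same direction as the pad. Descend beside the handle and start pushing the cover open.

jog_arm --motion '[{"offset": [0,0,40],"roll": 0,"hand": 0},{"offset": [0,0,80],"roll": 0,"hand": 0},{"offset": [0,0,111],"roll": 0,"hand": 0},{"offset": [0,0,111],"roll": 0,"hand": 0},{"offset": [-15,0,111],"roll": 0,"hand": 0},{"offset": [-29,0,111],"roll": 0,"hand": 0},{"offset": [-37,0,107],"roll": 0,"hand": 0},{"offset": [-45,0,102],"roll": 0,"hand": 0},{"offset": [-54,0,98],"roll": 0,"hand": 0},{"offset": [-62,0,95.5],"roll": 0,"hand": 0},{"offset": [-70,0,93],"roll": 0,"hand": 0},{"offset": [-78,0,92],"roll": 0,"hand": 0},{"offset": [-86,0,91],"roll": 0,"hand": 0},{"offset": [-86,0,91],"roll": 0,"hand": 0}]'

```text
clock: 23.23
tool_pos: [0.5178, -0.3255, 0.1684]
orientation: [-180.0, 0.1, -172.2]
force: [0.4, -0.2, -0.5]
opening: 0.0006
```

jog_arm --motion '[{"offset": [-8,0,0],"roll": 0,"hand": 0},{"offset": [-16,0,0.5],"roll": 0,"hand": 0},{"offset": [-25,0,1.5],"roll": 0,"hand": 0},{"offset": [-33,0,3],"roll": 0,"hand": 0},{"offset": [-41,0,5],"roll": 0,"hand": 0},{"offset": [-49,0,8],"roll": 0,"hand": 0},{"offset": [-57,0,11.5],"roll": 0,"hand": 0},{"offset": [-64,0,15],"roll": 0,"hand": 0},{"offset": [-70,0,19],"roll": 0,"hand": 0},{"offset": [-70,0,19],"roll": 0,"hand": 0}]'

```text
clock: 24.07
tool_pos: [0.5862, -0.3159, 0.1478]
orientation: [180.0, -0.1, -172.3]
force: [0.3, 0.7, 0.6]
opening: 0.0004
```

Run:
```python
from h import *
from plant import ctrl,cams
ob=ctrl.get_obs();print(ob["tool_pos"],ob["force"])
b=cams.snapshot("scene")["img"][...,::-1][40:180,200:360]
cv2.imwrite("pics/s8.png",cv2.resize(b,(640,560),interpolation=cv2.INTER_CUBIC))
```

```text
[ 0.58620282 -0.31587969  0.14776768] [0.25567787 0.71414989 0.58500336]
```

View pics/s8.png

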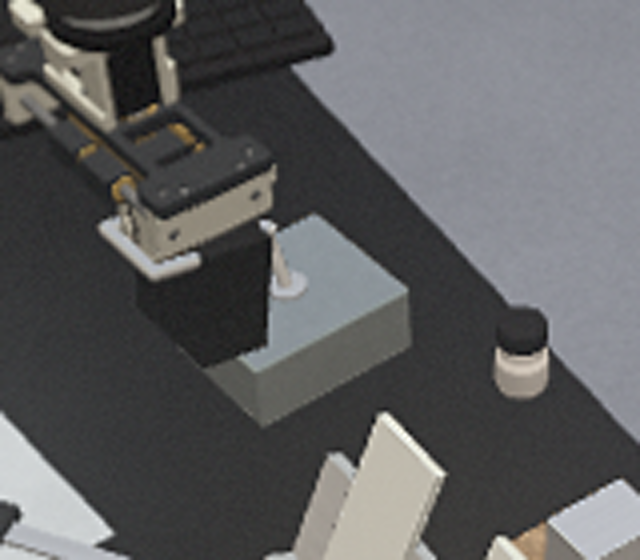

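The cover is up at roughly 80° with the toggle exposed at (285,265), leaning to −y. A little further, then up and over the toggle.

jog_arm --motion '[{"offset": [-6,0,4],"roll": 0,"hand": 0},{"offset": [-12,0,9],"roll": 0,"hand": 0},{"offset": [-12,0,9],"roll": 0,"hand": 0},{"offset": [-12,0,9],"roll": 0,"hand": 0},{"offset": [-11,0,0],"roll": 0,"hand": 0},{"offset": [-10,0,-40],"roll": 0,"hand": 0},{"offset": [-10,0,-80],"roll": 0,"hand": 0},{"offset": [30,0,-80],"roll": 0,"hand": 30},{"offset": [70,20,-80],"roll": 0,"hand": 30},{"offset": [95,20,-80],"roll": 0,"hand": 30},{"offset": [95,20,-80],"roll": 0,"hand": 30},{"offset": [95,20,-80],"roll": 0,"hand": 30},{"offset": [95,20,-80],"roll": 0,"hand": 30}]'

```text
clock: 25.2
tool_pos: [0.4891, -0.3096, 0.2307]
orientation: [-179.9, 0.1, -172.3]
force: [1.6, 1.1, 0.6]
opening: 0.029
```

Run:
```python
from h import *
from plant import ctrl,cams
ob=ctrl.get_obs();T=wristT(ob)
a=np.radians(7.7);X=np.array([np.cos(a),np.sin(a),0]);Y=np.array([-np.sin(a),np.cos(a),0]);Z=np.array([0,0,1])
C=np.array([.4926,-.3282,0]);d=ob["tool_pos"]-C
print(ob["tool_pos"],ob["orientation"][2],ob["force"],'boxframe',d@X,d@Y)
im=cams.snapshot("wrist")["img"][...,::-1].copy()
q=[C+x*X+y*Y+.055*Z for x,y in((-.065,-.055),(.065,-.055),(.065,.055),(-.065,.055))]
cv2.polylines(im,[proj("wrist",q,T).astype(int)],True,(0,0,255),1)
for y in(-.02,.02): cv2.circle(im,tuple(int(v) for v in proj("wrist",[C+y*Y+.092*Z],T)[0]),9,(0,255,0),1)
cv2.imwrite("pics/w9.png",cv2.resize(im,(800,500)))
print(mv(ob,np.r_[(C-.004*X-.02*Y)[:2],.091],-172.3))
```

```text
[ 0.48911736 -0.30955459  0.23067629] -172.2864541645159 [1.55283633 1.08737409 0.62729572] boxframe -0.0009530132517443805 0.018943917223743837
([3.1, -38.9, 139.7], 0.0)
```

View pics/w9.png

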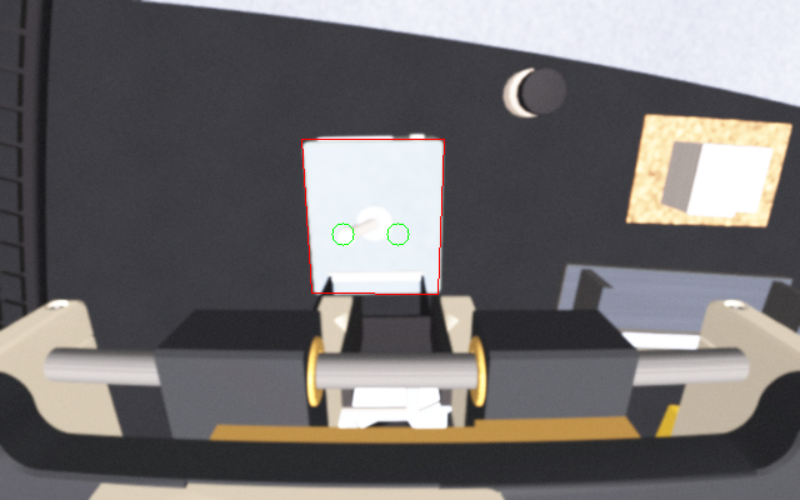

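The toggle ball sits in the left circle at (343,234), as predicted. Straddle it and push it over to +y.

jog_arm --motion '[{"offset": [3,-20,20],"roll": 0,"hand": 32},{"offset": [3,-39,50],"roll": 0,"hand": 32},{"offset": [3,-39,80],"roll": 0,"hand": 32},{"offset": [3,-39,105],"roll": 0,"hand": 32},{"offset": [3,-39,125],"roll": 0,"hand": 32},{"offset": [3,-39,139],"roll": 0,"hand": 32},{"offset": [3,-39,139],"roll": 0,"hand": 32},{"offset": [3,-39,139],"roll": 0,"hand": 32}]'

```text
clock: 25.92
tool_pos: [0.4912, -0.3483, 0.0893]
orientation: [180.0, -0.1, -172.2]
force: [-0.3, 0.8, 0.9]
opening: 0.0319
```

jog_arm --motion '[{"offset": [0,8,0],"roll": 0,"hand": 32},{"offset": [0,16,0],"roll": 0,"hand": 32},{"offset": [0,24,0],"roll": 0,"hand": 32},{"offset": [0,32,0],"roll": 0,"hand": 32},{"offset": [0,40,0],"roll": 0,"hand": 32},{"offset": [0,46,0],"roll": 0,"hand": 32},{"offset": [0,50,0],"roll": 0,"hand": 32},{"offset": [0,53,0],"roll": 0,"hand": 32},{"offset": [0,53,0],"roll": 0,"hand": 32},{"offset": [0,53,0],"roll": 0,"hand": 32}]'

```text
clock: 26.75
tool_pos: [0.4854, -0.2997, 0.0925]
orientation: [-179.6, 0.2, -172.2]
force: [-0.3, -25.8, 1.1]
opening: 0.0323
```

A 25 N stop force: the toggle is at its end. Back off and go up.

jog_arm --motion '[{"offset": [0,-10,0],"roll": 0,"hand": 32},{"offset": [0,-10,0],"roll": 0,"hand": 32},{"offset": [0,-10,-40],"roll": 0,"hand": 32},{"offset": [0,-10,-80],"roll": 0,"hand": 32},{"offset": [0,-10,-120],"roll": 0,"hand": 32},{"offset": [0,-10,-150],"roll": 0,"hand": 0},{"offset": [0,-10,-150],"roll": 0,"hand": 0},{"offset": [0,-10,-150],"roll": 0,"hand": 0}]'

```text
clock: 27.42
tool_pos: [0.4858, -0.305, 0.2423]
orientation: [-180.0, 0.2, -172.3]
force: [0.4, -0.5, -0.5]
opening: 0.0172
```

Run:
```python
from h import *
from plant import ctrl,cams
ob=ctrl.get_obs();T=wristT(ob)
a=np.radians(7.7);X=np.array([np.cos(a),np.sin(a),0]);Y=np.array([-np.sin(a),np.cos(a),0]);Z=np.array([0,0,1])
C=np.array([.4926,-.3282,0]);d=ob["tool_pos"]-C
print(ob["tool_pos"],ob["orientation"][2],ob["force"],'boxframe',d@X,d@Y)
im=cams.snapshot("wrist")["img"][...,::-1].copy()
for y in(-.02,.02): cv2.circle(im,tuple(int(v) for v in proj("wrist",[C+y*Y+.092*Z],T)[0]),9,(0,255,0),1)
b=cams.snapshot("scene")["img"][...,::-1][40:180,200:360]
cv2.imwrite("pics/w10.png",np.hstack([cv2.resize(im[80:300,180:400],(400,400)),cv2.resize(b,(400,350))[:350].copy() if 0 else cv2.resize(b,(400,400))]))
```

```text
[ 0.48580272 -0.30495633  0.24230267] -172.25327311258746 [ 0.37161234 -0.51515697 -0.48270507] boxframe -0.0036216624686186034 0.023944824559231373
```

View pics/w10.png

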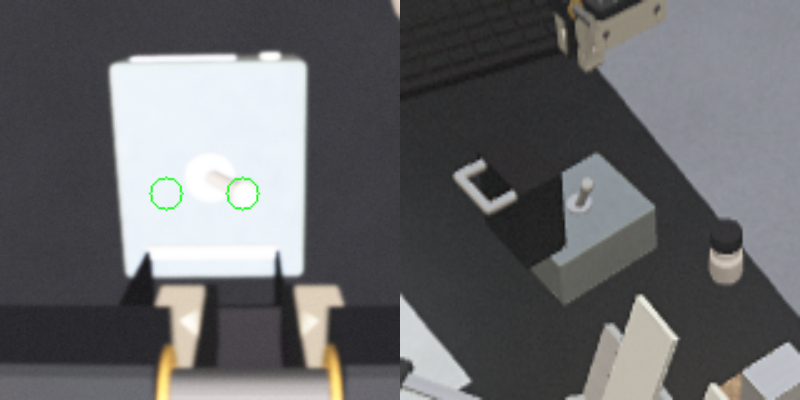

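The toggle is in the +y circle (243,193) and the cover is upright. Now go round to the far side of the handle and push it closed.

jog_arm --motion '[{"offset": [-40,-12,0],"roll": 0,"hand": 0},{"offset": [-80,-24,0],"roll": 0,"hand": 0},{"offset": [-120,-24,0],"roll": 0,"hand": 0},{"offset": [-153,-24,0],"roll": 0,"hand": 0},{"offset": [-155,-24,0],"roll": 0,"hand": 0},{"offset": [-155,-24,35],"roll": 0,"hand": 0},{"offset": [-155,-24,70],"roll": 0,"hand": 0},{"offset": [-155,-24,104],"roll": 0,"hand": 0},{"offset": [-155,-24,104],"roll": 0,"hand": 0},{"offset": [-137,-24,104],"roll": 0,"hand": 0},{"offset": [-128,-24,97],"roll": 0,"hand": 0},{"offset": [-120,-24,91],"roll": 0,"hand": 0},{"offset": [-112,-24,86],"roll": 0,"hand": 0},{"offset": [-104,-24,82.5],"roll": 0,"hand": 0},{"offset": [-96,-24,80],"roll": 0,"hand": 0},{"offset": [-88,-24,78],"roll": 0,"hand": 0},{"offset": [-80,-24,77],"roll": 0,"hand": 0},{"offset": [-72,-24,76],"roll": 0,"hand": 0},{"offset": [-64,-24,75.5],"roll": 0,"hand": 0},{"offset": [-56,-24,75.5],"roll": 0,"hand": 0}]'

```text
clock: 29.18
tool_pos: [0.5428, -0.3221, 0.1647]
orientation: [180.0, -0.0, -172.3]
force: [1.9, -1.1, 0.9]
opening: 0.0004
```

jog_arm --motion '[{"offset": [8,0,1],"roll": 0,"hand": 0},{"offset": [16,0,2.5],"roll": 0,"hand": 0},{"offset": [24,0,4.5],"roll": 0,"hand": 0},{"offset": [32,0,7],"roll": 0,"hand": 0},{"offset": [40,0,11],"roll": 0,"hand": 0},{"offset": [48,0,15],"roll": 0,"hand": 0},{"offset": [55,0,19],"roll": 0,"hand": 0},{"offset": [62,0,24],"roll": 0,"hand": 0},{"offset": [66,0,28],"roll": 0,"hand": 0},{"offset": [69,0,30],"roll": 0,"hand": 0},{"offset": [71,0,31],"roll": 0,"hand": 0},{"offset": [72,0,31],"roll": 0,"hand": 0},{"offset": [72,0,31],"roll": 0,"hand": 0}]'

```text
clock: 30.27
tool_pos: [0.4778, -0.3315, 0.1357]
orientation: [-179.8, 0.6, -172.2]
force: [13.7, 7.0, 3.7]
opening: 0.0001
```

The stop force is building (13.7 N); 3 mm more to confirm the cover is fully shut, then withdraw up.

jog_arm --motion '[{"offset": [2,0,0],"roll": 0,"hand": 0},{"offset": [3,0,0],"roll": 0,"hand": 0},{"offset": [3,0,0],"roll": 0,"hand": 0},{"offset": [3,0,0],"roll": 0,"hand": 0}]'

```text
clock: 30.6
tool_pos: [0.4776, -0.3316, 0.1358]
orientation: [-179.8, 0.8, -172.2]
force: [21.1, 9.7, -0.8]
opening: 0.0008
```

jog_arm --motion '[{"offset": [-10,0,0],"roll": 0,"hand": 0},{"offset": [-10,0,0],"roll": 0,"hand": 0},{"offset": [-10,0,-40],"roll": 0,"hand": 0},{"offset": [-10,0,-80],"roll": 0,"hand": 0},{"offset": [-10,0,-120],"roll": 0,"hand": 0},{"offset": [20,-40,-150],"roll": 0,"hand": 0},{"offset": [20,-80,-150],"roll": 0,"hand": 0},{"offset": [20,-120,-150],"roll": 0,"hand": 0},{"offset": [20,-160,-150],"roll": 0,"hand": 0},{"offset": [20,-200,-150],"roll": 0,"hand": 0},{"offset": [20,-200,-150],"roll": 0,"hand": 0},{"offset": [20,-200,-150],"roll": 0,"hand": 0}]'

```text
clock: 31.6
tool_pos: [0.4748, -0.5352, 0.2806]
orientation: [179.8, -0.2, -172.5]
force: [-0.6, 1.1, -0.2]
opening: -0.0
```

Run:
```python
from h import *
from plant import ctrl,cams
ob=ctrl.get_obs();print(ob["tool_pos"],ob["force"],ob["clock"])
t=cams.snapshot("top")["img"][...,::-1].copy()
a=np.radians(7.7);X=np.array([np.cos(a),np.sin(a),0]);Y=np.array([-np.sin(a),np.cos(a),0]);Z=np.array([0,0,1])
C=np.array([.4926,-.3282,0])
o=(270,150);S=3.3
A=cv2.resize(t[150:300,270:510],None,fx=S,fy=S,interpolation=cv2.INTER_CUBIC)
def pl(P,c): cv2.polylines(A,[((proj("top",P)-np.array(o)+.5)*S).astype(int)],False,c,1)
pl([C-.032*X+y*Y+.135*Z for y in(-.028,.028)],(0,255,0))
for y in(.0475,): pl([C-.04*X-.04*Y+.105*Z,C+.045*X-.04*Y+.105*Z,C+.045*X+.04*Y+.105*Z,C-.04*X+.04*Y+.105*Z,C-.04*X-.04*Y+.105*Z],(0,0,255))
cv2.imwrite("pics/t11.png",A)
```

```text
[ 0.47476917 -0.53515605  0.2805505 ] [-0.57074637  1.0818954  -0.21489051] 31.6
```

View pics/t11.png

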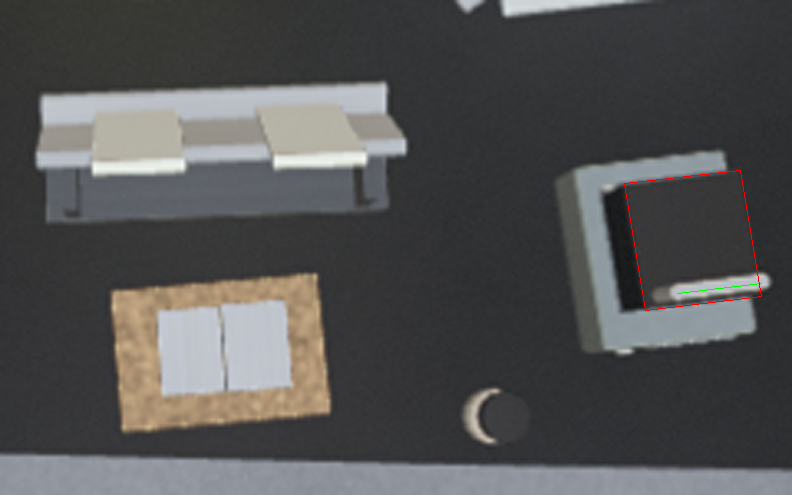

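The cover matches its closed outline, and another 3 mm of push moved nothing while the force rose from 14 to 21 N, so it is at its stop. The tiles and block are in place and the arm is clear. Handing in.

```bash
python3 -c "
from plant import order
print(order.close_job())"
```

```text
the job is handed in; nothing more can be done
None
```

The scanner is set up and the job was handed in at about 32 s of the 210 s allowed; the simulator gave no verdict. I stood the block on its cork pad and leaned both tiles (only two were in the rack) on the stand. Then I pushed the cover open, flipped the toggle to its +y (on) side and closed the cover.

**Last checks:**
- **Tiles:** both leaned tiles matched their predicted outlines in the wrist camera, and the last overhead picture showed them undisturbed.
- **Block:** before the cover was touched, its middle was within about 2 mm of the pad centre and parallel to the pad. It looked the same in the last picture.
- **Toggle:** it reached its end stop at about 25 N, and its ball was at the predicted "on" spot in the picture taken before the cover closed.
- **Cover:** it was pushed to a hard stop: 3 mm more push moved nothing while the force rose from 14 to 21 N. Its outline fits the closed position, with the handle about 1–2 mm off the prediction, which is within the camera calibration.
- **Bystanders:** the arm did not go near the jar, pin, screwdriver or caliper. I did not measure their positions at the end.

No check failed.

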